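Load a wagon bed block behind the guard sash

TASK

Load the routing bay: raise its guard sash by the handle all the way up first, then slide the wooden wagon block in under it until it lies flat, square and flush against both the back fence and the side fence, with its long side along the side fence. Then lower the sash until it is fully shut, leaving the block in its corner and the bottle, jar and wheel where they stand.

Things in the scene. Friction and masses are not known exactly. Their poses are not given: they have to be found in the camera images.
- bay: Routing bay, fixed: grey laminate bed with two low pale wood fences, two upright posts and a clear sliding guard sash between them. Origin on the table under the middle of the sash line; x inwards (away from robot), y left, z up; yawed. Its frame, mm: bed x -215..155, y +-155, top z 12; the apron in front of the sash is open. Posts 30 thick in x, at |y| 125..154, to z 312, nothing joins them.
- corner (a point): Inner fence corner on the bed top, at (118, 60, 12) mm in the bay's frame, axes as the bay's. Back fence: face at bay x 118, y -150..60. Side fence (left): face at bay y 60, running from x -200 to 155 with a 24 mm slot at x 0 for the sash, so it guides both in front of and behind it. Fences are 30 mm wide or more and rise to z 42.
- spindle (a point): Lower end of a router spindle parked on a fixed column over the right rear of the bed; spindle, arm and column fill x 60..150, y -80..-135, z 100..255 mm in the bay's frame (column down to the bed). Keep clear.
- sash (a joint): Sash height above shut, m: 0 shut, 0.14 at the upper stop. Sash: 0.5 kg, 242 wide, 142 high, 12 mm thick about the bay's x = 0, aluminium frame, clear pane; lower edge at z 13 mm plus this value. Guide friction (about 9 N) holds it wherever it is left: lifting takes about 14 N, pushing down about 4 N.
- sash_handle (a point): Centre of the sash handle: level dark wooden bar along the bay's y, 124 mm long, 16 mm square, on two arms at y +-55 mm (98 mm clear between them). At (-55, 0, 145 + sash height) mm in the bay's frame. Gap between bar and sash frame 41 mm; the sash's top edge is 10 mm above the bar's centre.
- block: Wagon bed block, loose on the apron: pale wood 100 x 64 x 28 mm (x, y, z), two dark battens 12 wide, 6 high across its top at x +-30; about 0.15 kg. Origin: centre of underside; x along its length. Home: origin at (68, 28, 12) mm in the bay's frame, x along the bay's x (either way round), near end 18 mm behind the sash's middle plane.
- glue: Bystander: white bottle, 60 mm across, 150 mm high, upright on the table left of the bay. Origin: centre of its underside.
- jar: Bystander: glass jar with steel lid, 70 mm across, 90 mm high, on the table right of the bay. Origin: centre of its underside.
- wheel: Bystander: wooden spoked wheel about 103 mm across, 18 mm high, lying on the table right of the bay. Origin: centre of its underside.
Mind the look-alikes: they are no part of the job. Of the things like the block, leave any that is yellow; of the rest the smaller one is meant.

How it is judged:
On the way, in this order (a step that is already met when the one before it is completed fails the run):
1. the sash is raised all the way (110 mm or more) (value of joint sash above 0.11 m), for 0.2 s.
2. the block lies flush in the fence corner (x of block in the frame of bay above 0.064 m and y of block in the frame of bay above 0.024 m and angle between the x axis of block and the x axis of bay, either way round below 0.04 rad and angle between block's own z axis and vertical below 0.05 rad and z of block in the frame of bay below 0.016 m), for 0.2 s.
At the end, for the whole second after the job is handed in: The sash is shut to within 5 mm; the block lies flat on the bed at rest, within 4 mm of the back fence and of the side fence and square to them within 0.04 rad, its length along the side fence (all of step 2 and value of joint sash below 0.005 m and linear speed of block below 0.01 m/s); the robot touches nothing.
It fails at once if the bottle, jar or wheel is moved more than 25 mm (distance of any of glue, jar, wheel from where it was at the start of the episode above 0.025 m).
It fails at once if the bottle or jar is tipped over (angle between any of glue, jar's own z axis and vertical above 0.5 rad).
It also fails if it takes over 72 s, if anything falls off the work surface, if the arm or the gripper's body presses on something with over 40 N, if the wrist force passes 120 N, or if a joint passes its speed limit or range.

ROBOT

A 6-joint arm with a two-finger parallel gripper is mounted at the origin on the work surface. World frame = base frame: x ahead of the robot, y to its left, z up, the work surface at z = 0. Lengths are in m, angles in rad, forces in N, time in s.
With the tool pointing down it reaches from about 0.375 to 0.925 m from the base axis. Payload 5.7 kg.
Tool frame: the origin (TCP) lies midway between the tips of the shut fingers; the grasp point (between the pads) lies 19 mm behind it (tcp_to_grasp is the z of the grasp point in the tool frame, in m); z points along the fingers, x is the direction in which the jaws open and shut, and the axes are right-handed (so a half turn about z gives the same grasp; the last joint's range is limited). The gripper opens to 88 mm and grips with 3 to 60 N. Pads are 20 mm wide; open, the fingers measure 115 mm over their backs; the gripper's body (75 mm by 178 mm) begins 61 mm behind the grasp point.
Start: joints at [-1.442, 0.359, 1.51, -0, 1.272, -0.115], TCP at [0.145, -0.582, 0.223] pointing down, gripper open.
Joint ranges: [-2.97, 2.97], [-1.01, 2.36], [0.21, 2.38], [-0.96, 4.11], [0.2, 2.71], [-2.98, 2.98]. Speed limits (rad/s): [2.39, 2.39, 3.14, 3.14, 3.14, 3.14].

INTERFACE

Orientations are given as a rotation vector (axis times angle).
In Python, from workcell import move_ptp, line_to, goto_joints, grip, dwell, inverse_kinematics, get_state, snapshot, Unreachable, sign_off, tcp_to_grasp gives the robot as it stands. The module is installed in compiled form; this text tells all that it offers. Calls block until the motion is done:
- move_ptp(position, orientation): joint-space move of the TCP to a pose.
- line_to(position, vel=0.15, orientation=None, stop_force=None): straight line of the TCP; orientation=None keeps the orientation; vel is the mean speed in m/s. With stop_force (N) it stops when the force on the tool has changed by that much, and returns True; else False.
- goto_joints(angles): joint-space move.
- grip(opening, grasp_force=None): opening from 0.0 (shut) to 1.0 (fully open); grasp_force is the grip in N (None keeps the last); returns when the fingers have stopped.
- dwell(seconds).
- inverse_kinematics(position, orientation): joint angles nearest the present ones, or None.
- get_state(): the state.
- snapshot(name): name is "side" or "top"; returns a dict with "pixels" (480x640x3 uint8, red, green, blue), "z_map" (480x640 float32, m along the optical axis (not along the pixel's ray), 0 where there is no reading), "mtx" (3x3 intrinsics, pixels), "view" (4x4, takes a point from world to camera coordinates). Camera axes: x right, y up, looking along -z (the intrinsics and any distortion apply to the point x, -y, -z); pixel columns grow to the right and rows downward; lengths in m; the calibration is good to about 2 mm. A picture is of the moment at which its call begins.
A pose or a line that the arm cannot do raises Unreachable and nothing moves.
- sign_off(): hands the job in, once; it reports no verdict.
The state is a dict: "time_s": time; "joints": joint angles; "joint_velocities": joint speeds; "tau": joint torques, N m; "ee_pos": TCP position; "orientation": TCP orientation; "contact_force": force on the tool from outside, world axes, zero at the start; "moment": the same for the moment, N m; "finger_gap": opening from 0.0 (shut) to 1.0 (fully open).
Only numpy, scipy, OpenCV 4.12 (cv2) and the standard library are available. Lean on these libraries where they do the work, as an engineer would, in place of code of your own. Each camera call takes 0.05 s, during which the arm holds its last target.

## Working session

There is one attempt and no reset: what is moved stays moved. The work goes in short steps, each a Python script; the robot and the scene stay as the last script left them, time stands still between calls to the robot, and variables do not carry over. Pictures are saved under pics/ and viewed, and the job is handed in when it is done.

```bash
mkdir -p pics; python3 - <<'E'
from workcell import *
import cv2,pickle
for n in("top","side"):
    s=snapshot(n); pickle.dump(s,open(f"{n}0.pkl","wb"))
    cv2.imwrite(f"pics/{n}0.png",s["pixels"][:,:,::-1]); print(s["mtx"],s["view"],(s["z_map"]>0).mean())
print(get_state(),tcp_to_grasp)
E
```

```text
[[531.74322145   0.         317.8785944 ]
 [  0.         531.74322145 235.24817657]
 [  0.           0.           1.        ]] [[-0.01015573 -0.99989109 -0.01070867  0.02287891]
 [ 0.98543185 -0.01182589  0.16965912 -0.52218199]
 [-0.16976728 -0.00882966  0.98544462 -1.00312128]
 [ 0.          0.          0.          1.        ]] 0.996162109375
[[546.25461478   0.         321.52232778]
 [  0.         546.25461478 239.90699984]
 [  0.           0.           1.        ]] [[-0.94420169  0.32916198 -0.01164339  0.4916686 ]
 [-0.28261675 -0.79151907  0.54187207  0.10329325]
 [ 0.16914772  0.51492714  0.84038033 -1.2087155 ]
 [ 0.          0.          0.          1.        ]] 0.9962369791666666
{'time_s': 0.1, 'joints': array([-1.44207940e+00,  3.59427723e-01,  1.51132552e+00, -1.08957247e-05,
        1.27253248e+00, -1.15086654e-01]), 'joint_velocities': array([-0.0001226 , -0.00015342, -0.00232313, -0.00117094, -0.00129619,
        0.00166534]), 'tau': array([ 7.45019188e-04, -5.16356421e+01, -2.71406901e+01,  6.77262386e-02,
        2.76180287e-02, -3.07643984e-05]), 'ee_pos': array([ 0.14475121, -0.58161946,  0.2218963 ]), 'orientation': array([-2.47415580e+00,  1.93409699e+00,  1.90406222e-03]), 'contact_force': array([-0.2906548 ,  0.19306066,  0.02151861]), 'moment': array([ 0.01318495, -0.02295572,  0.03484797]), 'finger_gap': 1.0012758476633952} -0.0187
```

View pics/top0.png

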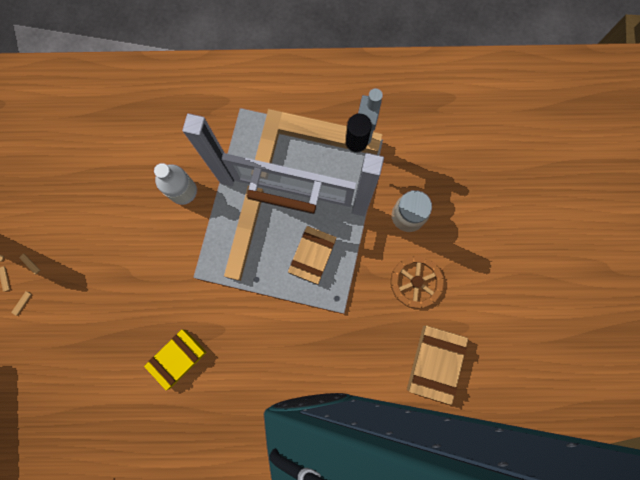

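View pics/side0.png

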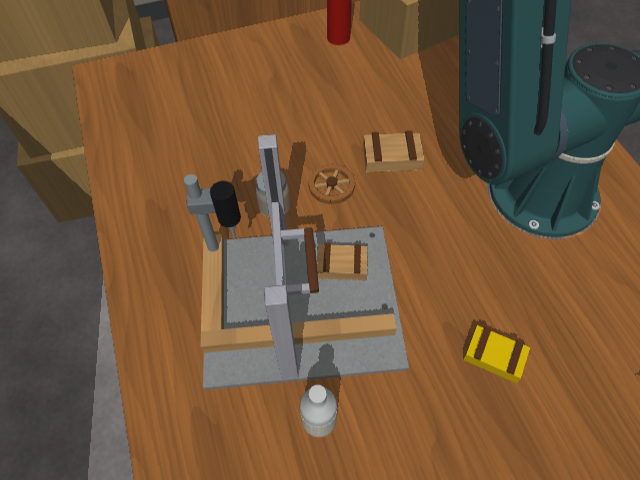

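The top view shows three block-like things: pale at (311,255) on the apron, a larger pale one at (440,365) on the table, and a yellow one at (175,360). The handle bar is at about (282,201) and the bed's near corners at (195,278) and (346,313). I'll measure the sizes and the bay pose.

```bash
cat > h.py <<'E'
import numpy as np,cv2,pickle
def xyz(s):
    K=s["mtx"];z=s["z_map"];V=s["view"]
    v,u=np.mgrid[0:480,0:640]
    c=np.stack([(u-K[0,2])/K[0,0]*z,-(v-K[1,2])/K[1,1]*z,-z],-1)
    return (c-V[:3,3])@V[:3,:3]
def ray(s,uv,h):
    K=s["mtx"];V=s["view"]
    d=np.array([(uv[0]-K[0,2])/K[0,0],-(uv[1]-K[1,2])/K[1,1],-1])@V[:3,:3]
    o=-V[:3,3]@V[:3,:3]
    return o+d*(h-o[2])/d[2]
def proj(s,p):
    c=s["view"][:3,:3]@p+s["view"][:3,3]
    K=s["mtx"]; return np.array([K[0,2]+K[0,0]*c[0]/-c[2],K[1,2]-K[1,1]*c[1]/-c[2]])
E
python3 - <<'E'
from h import *
for n in("top","side"):
    s=pickle.load(open(n+"0.pkl","rb"));P=xyz(s)
    hsv=cv2.cvtColor(s["pixels"],cv2.COLOR_RGB2HSV)
    print(n)
    seeds=dict(top=[(195,278),(346,313),(240,109),(311,255),(440,365),(282,201),(175,360)],side=[(408,368),(382,227),(204,386),(345,258),(395,152),(312,260),(497,352)])[n]
    for q in seeds: print(q,P[q[1],q[0]].round(4),ray(s,q,.012).round(4))
    # bed mask grey at z~.012
    m=((abs(P[...,2]-.012)<.006)&(hsv[...,1]<60)).astype(np.uint8)
    m[:, :]=cv2.morphologyEx(m,cv2.MORPH_OPEN,np.ones((3,3)))
    cv2.imwrite(f"pics/bed_{n}.png",m*255)
    # pale wood, tops of blocks: z-slice .03-.06
    for nm,seed in(("A",seeds[3]),("B",seeds[4])):
        m=((P[...,2]>.033)&(P[...,2]<.06)).astype(np.uint8)
        m[...]=m*(np.hypot(*(P[...,:2]-P[seed[1],seed[0],:2]).transpose(2,0,1))<.11)
        k,l=cv2.connectedComponents(m); i=l[seed[1],seed[0]]
        pts=P[l==i]; r=cv2.minAreaRect((pts[:,:2]*1000).astype(np.float32)); print(nm,i,len(pts),r,np.percentile(pts[:,2],[5,50,95]))
E
python3 -c "
import cv2,numpy as np
a=cv2.imread('pics/top0.png')[220:420,230:490]
cv2.imwrite('pics/crop0.png',cv2.resize(a,None,fx=3,fy=3,interpolation=2))"
```

```text
top
(195, 278) [0.4446 0.2675 0.0029] [0.4438 0.2653 0.012 ]
(346, 313) [ 3.713e-01 -3.730e-02  2.000e-04] [ 0.371  -0.0368  0.012 ]
(240, 109) [0.8026 0.1802 0.0107] [0.802 0.18  0.012]
(311, 255) [0.4841 0.0311 0.0391] [0.4877 0.0317 0.012 ]
(440, 365) [ 0.2708 -0.2121  0.0385] [ 0.2689 -0.2177  0.012 ]
(282, 201) [0.5628 0.0783 0.1686] [0.6004 0.0905 0.012 ]
(175, 360) [0.2843 0.2953 0.0289] [0.2833 0.2999 0.012 ]
A 1 1645 ((485.7358703613281, 30.168792724609375), (64.3132095336914, 100.58941650390625), 67.69451904296875) [0.0371492  0.04077289 0.0475458 ]
B 1 2950 ((271.6114196777344, -208.89202880859375), (83.84515380859375, 128.8779296875), 72.68024444580078) [0.03406053 0.03728625 0.04567592]
side
(408, 368) [0.4472 0.267  0.0028] [0.4496 0.2696 0.012 ]
(382, 227) [ 0.3757 -0.029   0.0131] [ 0.3753 -0.0296  0.012 ]
(204, 386) [0.8043 0.1792 0.0114] [0.8042 0.1794 0.012 ]
(345, 258) [0.4813 0.0292 0.037 ] [0.4754 0.0154 0.012 ]
(395, 152) [ 0.2771 -0.1943  0.0359] [ 0.2663 -0.2132  0.012 ]
(312, 260) [0.5661 0.0869 0.1687] [ 0.5401 -0.0026  0.012 ]
(497, 352) [0.2911 0.3001 0.028 ] [0.2842 0.296  0.012 ]
A 1 1497 ((488.54595947265625, 29.004331588745117), (66.23768615722656, 100.102294921875), 67.3843002319336) [0.03713272 0.04126161 0.04803399]
B 1 1622 ((274.6995849609375, -210.37738037109375), (88.22577667236328, 129.65675354003906), 73.1452407836914) [0.03436953 0.03784252 0.04625776]
```

View pics/crop0.png

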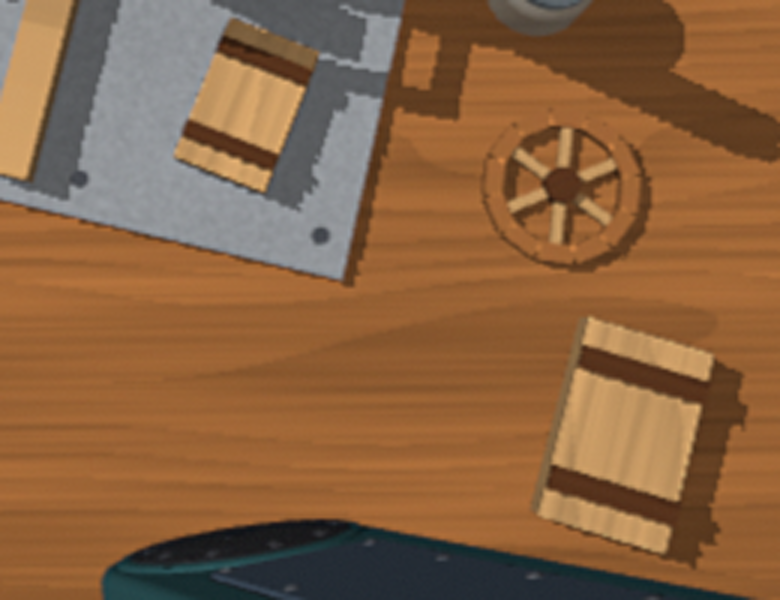

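View pics/bed_top.png

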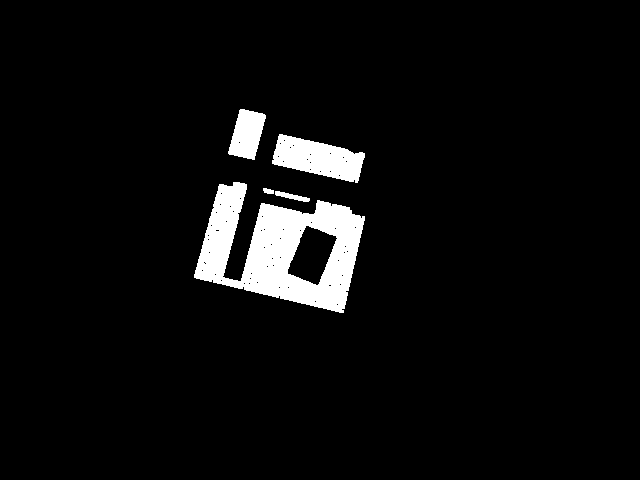

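The crop confirms the small pale block on the apron (100 x 64 mm, top at z≈0.04). The table one measures 129 x 84 mm, so it is the larger look-alike, and the yellow one is excluded. Next, a more exact bay pose from fitted lines.

```bash
cat > bayfit.py <<'E'
from h import *
def bay_frame():
    return np.array([.6165,.064]),-.2355
def fit(s,it=3,verbose=0):
    P=xyz(s);o,y=bay_frame();res={}
    hsv=cv2.cvtColor(s["pixels"],cv2.COLOR_RGB2HSV)
    K=s["mtx"]
    R=lambda y:np.array([[np.cos(y),-np.sin(y)],[np.sin(y),np.cos(y)]])
    # rays onto plane heights
    v,u=np.mgrid[0:480,0:640]
    d=np.stack([(u-K[0,2])/K[0,0],-(v-K[1,2])/K[1,1],-np.ones(u.shape)],-1)@s["view"][:3,:3]
    c=-s["view"][:3,3]@s["view"][:3,:3]
    out={}
    for name,h,lo,hi in(("bed",.012,.005,.02),("fence",.042,.036,.05)):
        Q=c+d*((h-c[2])/d[...,2])[...,None]
        B=(Q[...,:2]-o)@R(y)*1000
        m=(P[...,2]>lo)&(P[...,2]<hi)
        m&=(hsv[...,1]<70) if name=="bed" else (hsv[...,1]>70)
        out[name]=(B,m)
    return out,P,R
E
python3 - <<'E'
from bayfit import *
for n in("top","side"):
    s=pickle.load(open(n+"0.pkl","rb"));out,P,R=fit(s)
    B,m=out["bed"]
    def edge(B,m,ax,sgn,exp,lo,hi):
        # per bin extreme along axis ax near exp
        t=B[...,1-ax];w=B[...,ax]; k=m&(abs(w-exp)<14)&(t>lo)&(t<hi)
        T,W=t[k],w[k];r=[]
        for a in np.arange(lo,hi,3):
            q=(T>=a)&(T<a+3)
            if q.sum()>1: r.append((a+1.5,(W[q].max() if sgn>0 else W[q].min())))
        r=np.array(r)
        if len(r)<5: return None
        p=np.polyfit(*r.T,1); e=r[:,1]-np.polyval(p,r[:,0]); g=abs(e)<2.5
        p=np.polyfit(*r[g].T,1); return "slope %.4f at mid %.2f n%d"%(p[0],np.polyval(p,(lo+hi)/2),g.sum())
    print(n,"near x-215",edge(B,m,0,-1,-215,-140,140))
    print("left y155",edge(B,m,1,1,155,-200,150)); print("right y-155",edge(B,m,1,-1,-155,-200,-50))
    print("far x155",edge(B,m,0,1,155,60,150))
    B,m=out["fence"]
    print("fence inner front y60",edge(B,m,1,-1,60,-195,-70)); print("rear",edge(B,m,1,-1,60,30,110))
    print("back x118",edge(B,m,0,-1,118,-60,50))
    # bar
    hsv=cv2.cvtColor(s["pixels"],cv2.COLOR_RGB2HSV)
    o,y=bay_frame()
    k=(P[...,2]>.13)&(P[...,2]<.2)&(hsv[...,1]>80)
    b=(P[k][:,:2]-o)@R(y)*1000; k2=(abs(b[:,0]+55)<40)&(abs(b[:,1])<90); b=b[k2];z=P[k][k2][:,2]
    print("bar",len(b),np.percentile(b,[2,50,98],axis=0).round(1),np.percentile(z,[5,50,95]))
E
```

```text
top near x-215 slope 0.0060 at mid -214.90 n94
left y155 slope -0.0069 at mid 158.10 n96
right y-155 slope -0.0046 at mid -149.41 n50
far x155 slope 0.0067 at mid 154.03 n17
fence inner front y60 slope -0.0031 at mid 64.55 n42
rear slope -0.0078 at mid 63.47 n23
back x118 slope 0.0072 at mid 116.49 n37
bar 632 [[-63.5 -54.8]
 [-56.5   4.9]
 [-48.2  63.2]] [0.16581692 0.16925162 0.1718927 ]
side near x-215 slope 0.0049 at mid -211.57 n93
left y155 slope -0.0060 at mid 160.20 n117
right y-155 slope -0.0018 at mid -149.71 n45
far x155 slope 0.0306 at mid 156.59 n19
fence inner front y60 slope -0.0057 at mid 65.11 n42
rear slope -0.0030 at mid 63.94 n27
back x118 slope 0.0004 at mid 120.45 n37
bar 590 [[-59.9 -53.2]
 [-52.5  11.7]
 [-45.1  66.1]] [0.16633638 0.16980038 0.17228967]
```

```bash
cat > r.py <<'E'
from h import *
from workcell import *
from scipy.spatial.transform import Rotation as Rot
O=np.array([.6183,.0682]);YAW=-.2415
c_,s_=np.cos(YAW),np.sin(YAW)
BX=np.array([c_,s_,0]);BY=np.array([-s_,c_,0]);BZ=np.array([0,0,1.])
def W(x,y,z): # bay mm -> world m
    return np.r_[O,0]+(BX*x+BY*y+BZ*z)/1000
def Bay(p):
    d=np.asarray(p,float)-np.r_[O,0]; return np.array([d@BX,d@BY,d[2]])*1000
def ori(t=0,jaw="y",sgn=1,dyaw=0):
    """tilt t deg (tool z leans toward bay +x), jaw axis along bay y or x; dyaw about world z rad"""
    t=np.radians(t); z=BX*np.sin(t)-BZ*np.cos(t)
    x=BY if jaw=="y" else BX*np.cos(t)+BZ*np.sin(t)
    x=x*sgn; y=np.cross(z,x)
    return (Rot.from_rotvec([0,0,dyaw])*Rot.from_matrix(np.c_[x,y,z])).as_rotvec()
def st(): 
    s=get_state(); print("t%.1f bay"%s["time_s"],Bay(s["ee_pos"]).round(1),"F",s["contact_force"].round(1),"gap%.3f"%s["finger_gap"]); return s
def snap(n,tag,crop=None,f=1):
    s=snapshot(n); pickle.dump(s,open(f"{tag}.pkl","wb")); a=s["pixels"][:,:,::-1]
    if crop: a=a[crop[1]:crop[3],crop[0]:crop[2]]
    cv2.imwrite(f"pics/{tag}.png",cv2.resize(a,None,fx=f,fy=f)); return s
E
python3 - <<'E'
from r import *
print("block bay",Bay([.487,.0296,0]))
def t(l,p,o):
    q=inverse_kinematics(p,o); print(l,None if q is None else np.round(q,2))
for sg in(1,-1):
    t("bar",W(-55,0,144),ori(0,"x",sg)); t("bartop",W(-55,0,144+150),ori(0,"x",sg))
    for ti in(0,20,30,45):
        t(f"blk{ti}",W(-120,-69,28),ori(ti,"y",sg)); t(f"pushstart{ti}",W(-180,28,30),ori(ti,"y",sg));t(f"pushend{ti}",W(18,28,30),ori(ti,"y",sg))
E
```

```text
block bay [-118.2581656   -68.88146535    0.        ]
bar [ 0.02  0.4   1.66 -0.    1.08  0.26]
bartop [ 0.02  0.26  1.48 -0.    1.41  0.26]
blk0 [-0.08  0.48  1.95 -0.    0.72 -1.41]
pushstart0 [ 0.15  0.46  1.98 -0.    0.7  -1.18]
pushend0 [ 0.03  0.63  1.57 -0.    0.94 -1.29]
blk20 None
pushstart20 [ 0.29  0.42  2.22 -0.75  0.26 -0.33]
pushend20 [ 0.1   0.55  1.86 -0.29  0.41 -0.98]
blk30 [0.02 0.49 2.37 3.68 0.26 1.28]
pushstart30 None
pushend30 None
blk45 None
pushstart45 None
pushend45 [0.22 0.67 2.16 3.83 0.52 1.29]
bar [ 0.02  0.4   1.66 -0.    1.08 -2.88]
bartop [ 0.02  0.26  1.48 -0.    1.41 -2.88]
blk0 [-0.08  0.48  1.95 -0.    0.72  1.73]
pushstart0 [ 0.15  0.46  1.98 -0.    0.7   1.96]
pushend0 [ 0.03  0.63  1.57 -0.    0.94  1.85]
blk20 None
pushstart20 [ 0.29  0.42  2.22 -0.75  0.26  2.81]
pushend20 [ 0.1   0.55  1.86 -0.29  0.41  2.16]
blk30 [ 0.02  0.49  2.37  3.68  0.26 -1.86]
pushstart30 None
pushend30 None
blk45 None
pushstart45 None
pushend45 [ 0.22  0.67  2.16  3.83  0.52 -1.85]
```

```bash
python3 - <<'E'
from r import *
for ti in(25,30,35,40,45,50,55,60):
    r=[]
    for x in range(-190,40,15):
        q=inverse_kinematics(W(x,28,32),ori(ti,"y",1)); r.append("." if q is None else ("F" if abs(q[3])>1.6 else "n"))
    print(ti,"".join(r))
for x,ti in((-40,40),(-25,45),(18,45),(18,50),(60,45),(60,50)):
    for y in (-30,28):
        q=inverse_kinematics(W(x,y,32),ori(ti,"y",1)); print(x,y,ti,None if q is None else np.round(q,2))
E
```

```text
25 .......nnnnnnnnn
30 ................
35 ................
40 ....FFFFFFFFFFFF
45 ......FFFFFFFFFF
50 .......FFFFFFFFF
55 .........FFFFFFF
60 ..........FFFFFF
-40 -30 40 [0.11 0.6  2.29 3.66 0.47 1.37]
-40 28 40 [0.26 0.6  2.21 3.96 0.44 1.2 ]
-25 -30 45 [0.12 0.66 2.32 3.58 0.64 1.47]
-25 28 45 [0.27 0.66 2.24 3.83 0.58 1.35]
18 -30 45 [0.08 0.66 2.23 3.59 0.55 1.42]
18 28 45 [0.22 0.66 2.16 3.83 0.51 1.28]
18 -30 50 [0.1  0.73 2.28 3.53 0.75 1.51]
18 28 50 [0.25 0.72 2.2  3.74 0.69 1.41]
60 -30 45 [0.05 0.66 2.15 3.6  0.47 1.36]
60 28 45 [0.18 0.67 2.08 3.86 0.45 1.21]
60 -30 50 [0.07 0.72 2.19 3.53 0.66 1.46]
60 28 50 [0.2  0.72 2.13 3.74 0.62 1.36]
```

```bash
python3 - <<'E'
from r import *
grip(0.52)
line_to([.145,-.582,.36],vel=.3)
move_ptp(W(-55,0,260),ori(0,"x",1)); st()
print(line_to(W(-55,0,146),vel=.1,stop_force=12)); st()
snap("side","a1",(160,100,460,420),2)
E
```

```text
t4.3 bay [-54.6  -0.7 260.1] F [ 0.3  0.6 -0.3] gap0.521
False
t5.6 bay [-54.4   0.2 146.7] F [ 0.8  0.1 -0.1] gap0.519
```

View pics/a1.png

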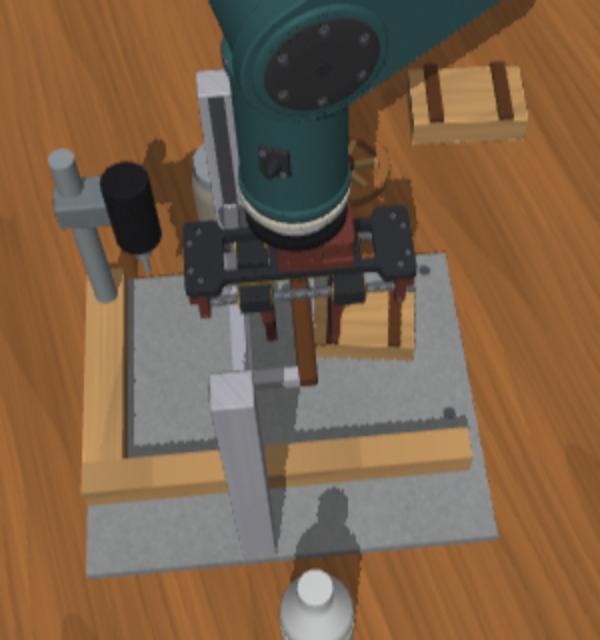

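The picture shows the open fingers (at about (270,320) and (335,310) in the crop) straddling the bar, with the far finger in the gap. I'll grip and lift.

```bash
python3 - <<'E'
from r import *
grip(0.0,45); s=st(); b0=Bay(s["ee_pos"])
z0=s["ee_pos"][2]*1000
print(line_to(W(-55,0,z0+128),vel=.12,stop_force=45)); st()
snap("side","a2",(160,0,460,420),1.4); snap("top","a2t")
E
```

```text
t6.2 bay [-54.4   0.  146.1] F [ 1.5 -1.1 -0.8] gap0.182
False
t7.4 bay [-5.450e+01 -1.000e-01  2.699e+02] F [ 11.8  -0.  -27.3] gap0.178
```

View pics/a2.png

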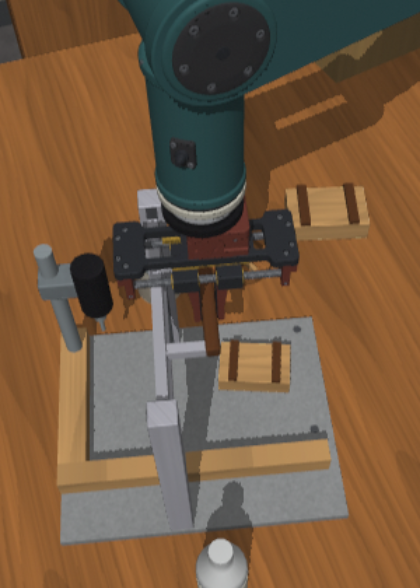

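The sash is at its upper stop (the lift stalled at z 270 with 27 N, so the bar centre is at about 286 mm). I'll release, then grasp the block near its near end.

```bash
python3 - <<'E'
from r import *
p=get_state()["ee_pos"]
grip(0.5); st()
line_to(W(-54.5,0,345),vel=.25)
s=snap("top","a3t"); s2=snap("side","a3s"); st()
for q in(s,s2):
    P=xyz(q);m=((P[...,2]>.033)&(P[...,2]<.06)).astype(np.uint8)
    c=W(-118,-69,40); m*=(np.hypot(P[...,0]-c[0],P[...,1]-c[1])<.075).astype(np.uint8)
    n,l,stt,_=cv2.connectedComponentsWithStats(m); i=1+stt[1:,4].argmax(); pts=P[l==i]
    r=cv2.minAreaRect((pts[:,:2]*1000).astype(np.float32)); print(r, Bay([r[0][0]/1e3,r[0][1]/1e3,.04]))
    # bar height
    hsv=cv2.cvtColor(q["pixels"],cv2.COLOR_RGB2HSV)
    k=(P[...,2]>.27)&(P[...,2]<.31)&(hsv[...,1]>80); b=(P[k]-np.r_[O,0])@np.c_[BX,BY,BZ]*1000; b=b[(abs(b[:,0]+55)<20)&(abs(b[:,1])<70)]
    print("bar",len(b),np.percentile(b,[2,50,98],axis=0).round(1).tolist() if len(b) else None)
E
```

```text
t8.2 bay [-55.    0.  274.5] F [ 0.2 -0.5 -0.8] gap0.497
t8.7 bay [-5.52e+01 -2.00e-01  3.44e+02] F [ 0.6 -0.3 -0.5] gap0.499
((484.1328125, 8.282953262329102), (49.59241485595703, 110.89715576171875), 89.63641357421875) [-115.94397689  -90.26561314   40.        ]
bar 44 [[-62.9, -61.9, 289.8], [-56.2, -58.7, 292.3], [-49.6, -54.6, 294.7]]
((488.72021484375, 29.237388610839844), (67.10490417480469, 100.28742218017578), 67.10539245605469) [-116.50114892  -68.82214839   40.        ]
bar 732 [[-60.8, -58.2, 284.6], [-53.2, 6.4, 293.1], [-45.5, 61.1, 295.6]]
```

View pics/a3s.png

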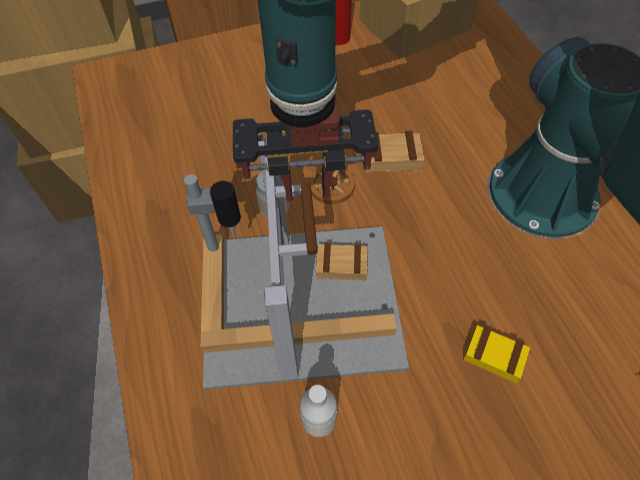

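Seen from the side, the bar at (310,220) is raised: its top is at 293 mm, so the sash is at ≈0.140. The block is unmoved at (343,260). Now I'll grasp the block, square it, and draw it towards the side fence.

```bash
python3 - <<'E'
from r import *
o0=ori(0,"y",1); og=ori(0,"y",1,dyaw=-.151)
line_to(W(-150,-64,344),vel=.3)
grip(1.0)
move_ptp(W(-147.5,-64.5,100),og)
print(line_to(W(-147.5,-64.5,19),vel=.12,stop_force=10,orientation=og)); st()
grip(0.0,20); st()
print(line_to(W(-147.5,-30,20),vel=.08,orientation=o0,stop_force=30)); st()
print(line_to(W(-140,4,20),vel=.08,stop_force=30)); st()
snap("side","a4",(160,100,460,420),2)
E
```

```text
False
t12.2 bay [-147.   -64.4   19.4] F [0.5 0.6 0.8] gap1.002
t12.7 bay [-147.1  -64.3   19.5] F [-2.2 -0.6  6.3] gap0.729
False
t13.3 bay [-147.9  -30.    19.8] F [-0.2  0.7 -1.1] gap0.727
False
t13.8 bay [-140.2    4.3   19.9] F [ 0.3 -0.  -0.3] gap0.724
```

View pics/a4.png

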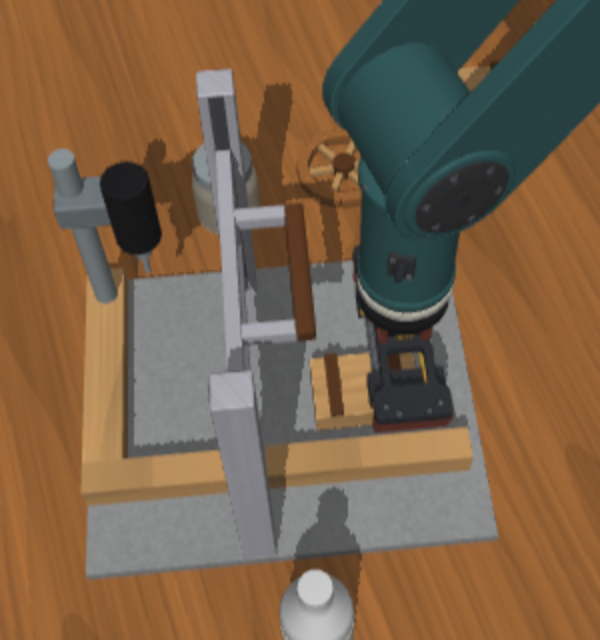

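The crop shows the block gripped and square, parallel to the side fence and about 25 mm from it. I'll release and push its near end in with the vertical tool as far as the raised handle allows.

```bash
python3 - <<'E'
from r import *
grip(0.86); 
line_to(W(-140,4,62),vel=.2)
line_to(W(-184,4,62),vel=.25)
grip(0.4)
line_to(W(-184,4,21),vel=.15,stop_force=10); st()
print(line_to(W(-131,4,21),vel=.08,stop_force=20)); st()
line_to(W(-140,4,21),vel=.1)
line_to(W(-140,4,110),vel=.25)
print(line_to(W(-180,-40,200),vel=.3)); st()
snap("side","a5",(160,100,460,420),2); s=snap("top","a5t")
o=ori(40,"y",1)
for p in(W(-100,-100,100),W(-75,-90,34),W(-75,15,34),W(-130,28,34),W(-130,28,100)):
    q=inverse_kinematics(p,o); print(q)
E
```

```text
t16.2 bay [-184.5    3.8   20.8] F [0.2 0.3 0.1] gap0.402
False
t17.0 bay [-130.8    4.    20.9] F [ 0.2 -0.1 -0. ] gap0.401
False
t18.3 bay [-180.3  -40.2  199.2] F [-0.8 -0.5 -0.7] gap0.399
None
None
[0.27492054 0.59083884 2.29261633 3.88549515 0.48782286 1.29851141]
[0.40014575 0.59369281 2.36082241 3.95536185 0.5577425  1.35889387]
None
```

View pics/a5.png

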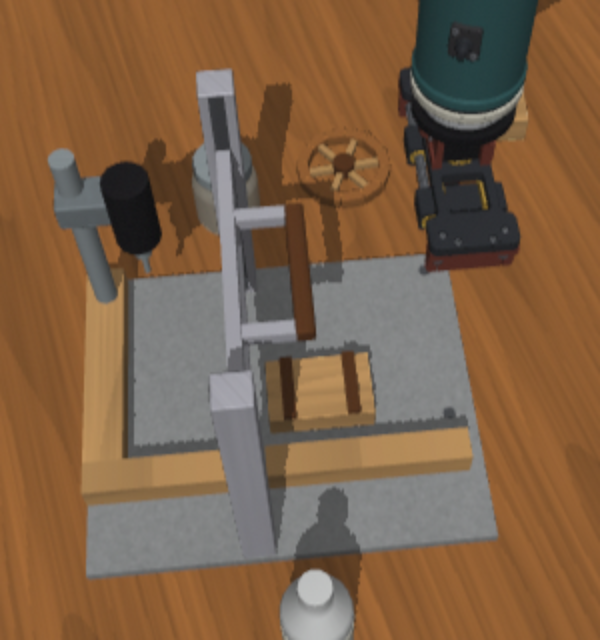

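```bash
python3 - <<'E'
from r import *
for dy in(0,.12,.24,.36):
  for ti in (35,40,45,50):
    o=ori(ti,"y",1,dyaw=dy); r=[]
    for x,y,z in((-100,-45,34),(-75,-45,34),(-60,-45,34),(-60,-60,34),(-60,-60,80),(-75,-10,34),(-60,-10,34),(-130,28,34),(-130,28,70),(-110,28,80)):
        q=inverse_kinematics(W(x,y,z),o); r.append("." if q is None else "F" if q[3]>1.6 else "n")
    print(dy,ti,"".join(r))
o=ori(40,"y",1,dyaw=.24);print(inverse_kinematics(W(-60,-60,60),o),get_state()["joints"])
E
```

```text
0 35 FFFF.FF...
0 40 .FFFFFFF..
0 45 ......F..F
0 50 ..........
0.12 35 .FFF.FFFF.
0.12 40 ..F.FFF..F
0.12 45 ..........
0.12 50 ..........
0.24 35 .FFF.FF.F.
0.24 40 ....F.F...
0.24 45 ..........
0.24 50 ..........
0.36 35 .FFFFFF.F.
0.36 40 ....F.F...
0.36 45 ..........
0.36 50 ..........
None [ 8.36049447e-03  1.54750897e-01  1.86898046e+00  2.03678014e-04
  1.12057031e+00 -1.32093600e+00]
```

```bash
python3 - <<'E'
from r import *
np.set_printoptions(precision=3,suppress=True)
print("tgt",inverse_kinematics(W(-60,-60,80),ori(40,"y",1)),inverse_kinematics(W(-75,-55,34),ori(40,"y",1)))
for x in(-160,-140,-120):
  for z in(80,110,140):
    for ti in(5,10,15,20):
        q=inverse_kinematics(W(x,-60,z),ori(ti,"y",1))
        if q is not None: print(x,z,ti,q)
E
```

```text
tgt [0.045 0.447 2.336 3.674 0.367 1.29 ] None
-160 80 5 [-0.031  0.316  2.047 -0.029  0.693 -1.339]
-160 80 10 [-0.013  0.291  2.114 -0.073  0.568 -1.284]
-160 80 15 [ 0.008  0.274  2.181 -0.152  0.437 -1.192]
-160 80 20 [ 0.032  0.268  2.249 -0.317  0.301 -1.009]
-160 110 5 [-0.031  0.261  2.017 -0.026  0.778 -1.342]
-160 110 10 [-0.013  0.231  2.082 -0.064  0.659 -1.294]
-160 110 15 [ 0.008  0.208  2.149 -0.126  0.534 -1.221]
-160 110 20 [ 0.032  0.195  2.216 -0.237  0.404 -1.094]
-160 140 5 [-0.031  0.211  1.983 -0.024  0.862 -1.345]
-160 140 10 [-0.013  0.176  2.047 -0.058  0.749 -1.303]
-160 140 15 [ 0.008  0.148  2.112 -0.109  0.63  -1.241]
-160 140 20 [ 0.032  0.128  2.178 -0.192  0.506 -1.144]
-140 80 5 [-0.04   0.337  2.009 -0.027  0.711 -1.35 ]
-140 80 10 [-0.024  0.311  2.076 -0.068  0.585 -1.3  ]
-140 80 15 [-0.005  0.293  2.144 -0.139  0.453 -1.217]
-140 80 20 [ 0.017  0.286  2.213 -0.285  0.316 -1.056]
-140 110 5 [-0.04   0.284  1.979 -0.024  0.793 -1.353]
-140 110 10 [-0.024  0.254  2.046 -0.06   0.672 -1.309]
-140 110 15 [-0.005  0.231  2.113 -0.117  0.546 -1.242]
-1
[... 241 characters left out ...]
 0.153  2.145 -0.179  0.512 -1.171]
-120 80 5 [-0.049  0.357  1.969 -0.025  0.729 -1.361]
-120 80 10 [-0.034  0.331  2.038 -0.063  0.603 -1.315]
-120 80 15 [-0.017  0.313  2.107 -0.128  0.47  -1.24 ]
-120 80 20 [ 0.003  0.305  2.176 -0.257  0.332 -1.098]
-120 110 5 [-0.049  0.307  1.941 -0.023  0.808 -1.363]
-120 110 10 [-0.034  0.277  2.008 -0.056  0.686 -1.323]
-120 110 15 [-0.017  0.253  2.076 -0.109  0.559 -1.261]
-120 110 20 [ 0.003  0.238  2.145 -0.201  0.426 -1.157]
-120 140 5 [-0.049  0.261  1.909 -0.022  0.886 -1.366]
-120 140 10 [-0.034  0.226  1.976 -0.051  0.769 -1.33 ]
-120 140 15 [-0.017  0.198  2.043 -0.096  0.647 -1.277]
-120 140 20 [ 0.003  0.178  2.111 -0.167  0.52  -1.195]
```

```bash
python3 - <<'E'
from r import *
np.set_printoptions(precision=3,suppress=True)
grip(0.0,20)
move_ptp(W(-130,-70,110),ori(20,"y",1)); st()
q=get_state()["joints"].copy(); q[3]=3.674;q[5]=1.29;q[4]=.38
goto_joints(q); s=st(); print(Rot.from_rotvec(s["orientation"]).as_matrix()[:,2])
for z in(80,60,40,22): print(inverse_kinematics(W(-62,-60,z),ori(40,"y",1)))
snap("side","a6",(160,100,460,420),2)
E
```

```text
t19.8 bay [-129.4  -69.9  110.4] F [-0.1  0.5  0.2] gap0.008
t23.0 bay [ 90.3 -63.4 312.8] F [ 9.6 14.8 38.7] gap0.005
[ 0.881 -0.206 -0.427]
[0.047 0.446 2.34  3.672 0.37  1.294]
[0.047 0.51  2.354 3.588 0.438 1.386]
[0.047 0.575 2.365 3.528 0.507 1.453]
[0.047 0.634 2.372 3.488 0.569 1.499]
```

View pics/a6.png

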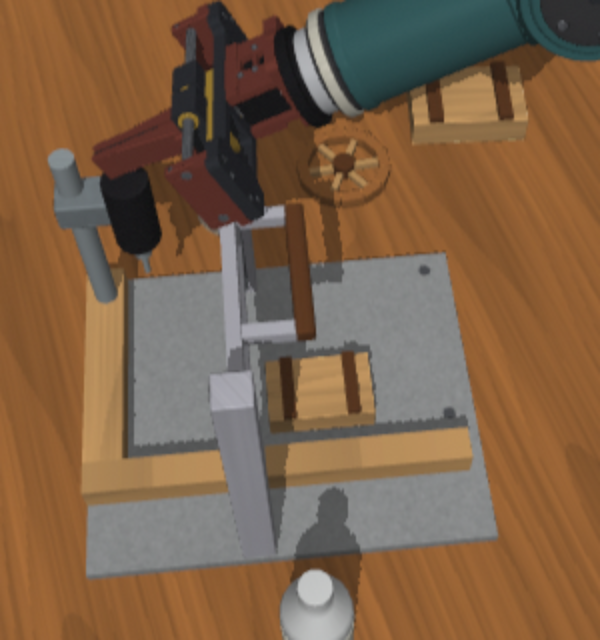

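The flip swung the tool out over the sash. The gripper body is resting on the sash's top right at crop (225,220), with about 40 N on the tool. I'll back off upward at once.

```bash
python3 - <<'E'
from r import *
np.set_printoptions(precision=3,suppress=True)
q=get_state()["joints"].copy(); print(q)
q[1]-=.12; goto_joints(q); st()
q[1]-=.4; goto_joints(q); st()
s=snap("side","a7",(160,0,460,420),1.4)
P=xyz(s);hsv=cv2.cvtColor(s["pixels"],cv2.COLOR_RGB2HSV)
b=(P-np.r_[O,0])@np.c_[BX,BY,BZ]*1000
k=(hsv[...,1]>80)&(b[...,2]>240)&(b[...,2]<310)&(abs(b[...,0]+55)<20)&(abs(b[...,1])<70); print(k.sum(),np.percentile(b[k],[2,50,98],axis=0).round(1).tolist())
E
```

```text
[-0.015  0.215  2.15   3.667  0.393  1.287]
t23.6 bay [ 79.9 -65.7 395.6] F [ 0.3  0.2 -0.8] gap0.005
t24.6 bay [-20.5 -88.9 648.1] F [ 0.6  0.6 -0.3] gap0.005
644 [[-60.7, -58.3, 242.7], [-53.2, 3.7, 246.1], [-45.8, 60.5, 248.7]]
```

View pics/a7.png

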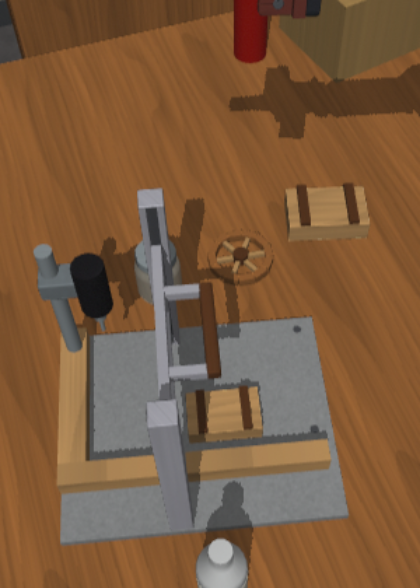

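The tool is free and high. The bar top now reads 246 mm, so that contact slid the sash down to about 0.093. Step 1 had already been met before this, but I'll raise the sash fully again before going on, with the wrist unflipped up high.

```bash
python3 - <<'E'
from r import *
np.set_printoptions(precision=3,suppress=True)
q=get_state()["joints"].copy()
q[3:]=[0,1.1,.26]; goto_joints(q); st()
grip(.52)
move_ptp(W(-55,0,330),ori(0,"x",1)); st()
print(line_to(W(-55,0,222),vel=.15,stop_force=12)); st()
grip(0.0,45)
print(line_to(W(-55,0,271),vel=.1,stop_force=45)); st()
grip(.5); print(line_to(W(-55,0,345),vel=.25))
s=snap("side","a8")
P=xyz(s);hsv=cv2.cvtColor(s["pixels"],cv2.COLOR_RGB2HSV)
b=(P-np.r_[O,0])@np.c_[BX,BY,BZ]*1000
k=(hsv[...,1]>80)&(b[...,2]>240)&(b[...,2]<310)&(abs(b[...,0]+55)<20)&(abs(b[...,1])<70); print(k.sum(),np.percentile(b[k],[2,50,98],axis=0).round(1).tolist())
for x in(-240,-220,-200,-180):
  for z in(50,80):
    for ti in(18,20,22,24):
        q=inverse_kinematics(W(x,-50,z),ori(ti,"y",1))
        if q is not None and q[4]<.33: print(x,z,ti,q, "tF",180-np.degrees(q[1]+q[2]-q[4]))
E
```

```text
t27.7 bay [-329.3  -84.6  248.8] F [-0.2 -0.6  0.1] gap0.006
t29.7 bay [-56.1  -0.3 329.7] F [-0.4 -0.1 -0.4] gap0.518
False
t30.6 bay [-54.6   0.1 223. ] F [-0.  -0.6 -0.3] gap0.522
False
t31.8 bay [-54.5   0.  269.8] F [ 5.6 -0.6 -9.7] gap0.177
False
731 [[-60.7, -58.7, 285.6], [-53.2, 6.8, 293.1], [-45.6, 61.4, 295.6]]
-240 80 18 [ 0.137  0.202  2.349 -0.373  0.319 -0.853] tF 52.12067473492961
-240 80 20 [ 0.155  0.204  2.374 -0.512  0.273 -0.7  ] tF 47.8778854630458
-220 50 18 [ 0.111  0.309  2.35  -0.523  0.216 -0.721] tF 40.045097819696196
-220 80 18 [ 0.111  0.219  2.316 -0.338  0.328 -0.912] tF 53.492436897503595
-220 80 20 [ 0.127  0.221  2.342 -0.463  0.279 -0.775] tF 49.14800643620782
-220 80 22 [ 0.144  0.225  2.368 -0.646  0.236 -0.578] tF 44.91747306256886
-200 50 18 [ 0.089  0.321  2.314 -0.454  0.23  -0.812] tF 42.19981049884521
-200 80 20 [ 0.103  0.238  2.309 -0.418  0.288 -0.843] tF 50.589802879586074
-200 80 22 [ 0.117  0.241  2.335 -0.582  0.242 -0.668] tF 46.22485651554473
-200 80 24 [ 0.133  0.248  2.362 -0.826  0.204 -0.41 ] tF 42.172706973951364
-180 50 18 [ 0.069  0.335  2.278 -0.396  0.247 -0.89 ] tF 44.44997672294113
-180 50 20 [ 0.081  0.339  2.305 -0.585  0.198 -0.691] tF 39.85325892082619
-180 80 20 [ 0.081  0.255  2.275 -0.377  0.299 -0.905] tF 52.17919102883856
-180 80 22 [ 0.094  0.258  2.301 -0.522  0.25  -0.75 ] tF 47.71035278942833
-180 80 24 [ 0.108  0.263  2.328 -0.741  0.208 -0.519] tF 43.46026565416173
```

```bash
python3 - <<'E'
from r import *
np.set_printoptions(precision=3,suppress=True)
line_to(W(-190,-50,260),vel=.35)
grip(0.0,20)
move_ptp(W(-220,-50,80),ori(22,"y",1)); s=st(); print(s["joints"])
q=s["joints"].copy(); q[3]=1.6;q[5]=.35; goto_joints(q); st()
q[3]=3.6;q[5]=1.35; goto_joints(q); s=st(); print(np.degrees(np.arccos(-Rot.from_rotvec(s["orientation"]).as_matrix()[2,2])))
snap("side","a9",(160,100,460,420),2)
for z in (80,50,22):
  for y in(-60,-50,-45): print(z,y,inverse_kinematics(W(-62,y,z),ori(40,"y",1)))
E
```

```text
t35.3 bay [-218.5  -49.7   80.6] F [ 0.3  0.6 -0.1] gap0.007
[ 0.144  0.225  2.366 -0.645  0.237 -0.577]
t37.3 bay [-213.5  107.2  119.7] F [-0.2  0.4  0.8] gap0.007
t39.0 bay [-103.8   12.3  160.1] F [0.1 1.1 0.4] gap0.004
44.10963210574026
80 -60 [0.047 0.446 2.34  3.672 0.37  1.294]
80 -50 [0.078 0.448 2.329 3.738 0.368 1.254]
80 -45 [0.093 0.449 2.323 3.77  0.367 1.234]
50 -60 [0.047 0.542 2.36  3.555 0.472 1.422]
50 -50 [0.078 0.542 2.348 3.608 0.465 1.396]
50 -45 [0.093 0.542 2.342 3.635 0.462 1.382]
22 -60 [0.047 0.634 2.372 3.488 0.569 1.499]
22 -50 [0.078 0.632 2.361 3.532 0.558 1.483]
22 -45 [0.093 0.631 2.355 3.555 0.553 1.474]
```

View pics/a9.png

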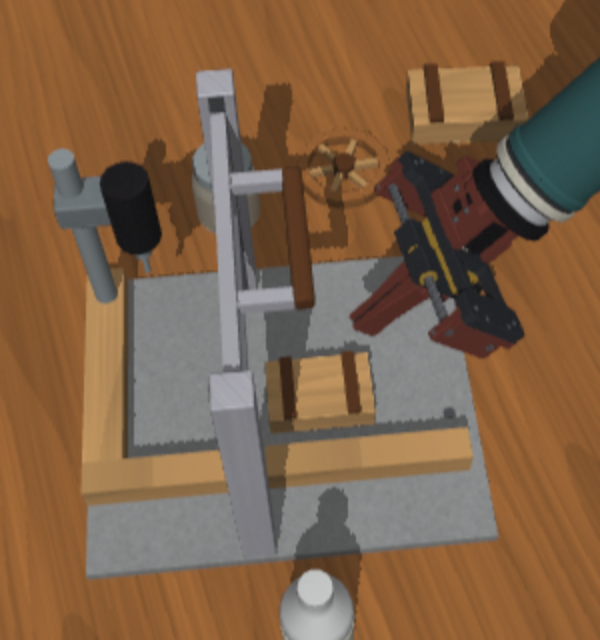

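The flip was clean this time (tip at crop (365,325), above the apron, with the sash still up). Now the lateral push against the side fence.

```bash
python3 - <<'E'
from r import *
o=ori(40,"y",1)
move_ptp(W(-66,-60,80),o); st()
print(line_to(W(-66,-60,22),vel=.12,stop_force=8)); st()
print(line_to(W(-66,-25,22),vel=.08,stop_force=6)); st()
print(line_to(W(-66,-5,22),vel=.03,stop_force=6)); st()
snap("side","b1",(160,100,460,420),2)
E
```

```text
t39.6 bay [-66.5 -59.9  79.5] F [-0.7 -0.6  0.1] gap0.007Traceback (most recent call last):
  File "<stdin>", line 4, in <module>
workcell.Unreachable: the arm cannot follow that straight line within its joint ranges
```

```bash
python3 - <<'E'
from r import *
o=ori(39,"y",1)
line_to(W(-62,-52,80),vel=.1,orientation=o)
print(line_to(W(-62,-52,22),vel=.12,stop_force=8)); st()
print(line_to(W(-62,-25,22),vel=.08,stop_force=6)); st()
print(line_to(W(-62,-5,22),vel=.03,stop_force=6)); st()
snap("side","b1",(160,100,460,420),2)
E
```

```text
False
t40.5 bay [-62.3 -51.9  22.3] F [0.2 0.1 1.3] gap0.004
False
t41.0 bay [-61.7 -24.6  22.9] F [ 0.4 -0.1  0.2] gap0.003
True
t41.4 bay [-61.1 -14.9  22.4] F [ 0.8 -4.3 -0.5] gap0.002
```

View pics/b1.png

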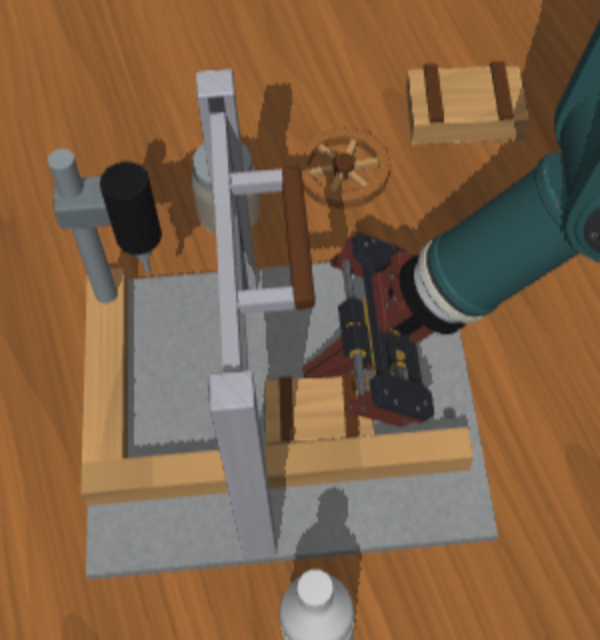

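```bash
python3 - <<'E'
from r import *
for ti in(34,36,38,40,42):
    o=ori(ti,"y",1); r=[]
    for x,y,z in((-62,-30,80),(-62,-30,70),(-90,0,70),(-110,0,70),(-110,26,70),(-130,26,70),(-135,26,60),(-135,26,40),(-135,26,26),(-140,26,26),(-130,20,26),(-130,26,26),(-60,26,26),(0,26,26),(12,26,26)):
        q=inverse_kinematics(W(x,y,z),o); r.append("..." if q is None else "%.2f/%.2f"%(q[2],q[4]) if q[3]>1.6 else "n")
    print(ti," ".join(r))
E
```

```text
34 ... ... ... ... ... ... ... ... ... 2.32/0.39 2.32/0.38 ... ... ... ...
36 ... 2.26/0.26 ... ... ... ... ... ... 2.34/0.45 2.34/0.46 2.34/0.45 2.33/0.44 2.21/0.35 ... ...
38 2.28/0.30 2.29/0.32 2.30/0.36 2.33/0.39 ... ... ... 2.35/0.48 2.36/0.52 2.36/0.52 2.36/0.52 2.35/0.51 2.23/0.41 2.13/0.33 2.10/0.32
40 2.31/0.37 2.31/0.39 2.32/0.43 2.36/0.45 ... ... 2.36/0.50 2.37/0.55 2.38/0.59 ... ... 2.37/0.58 2.25/0.48 2.15/0.39 2.12/0.38
42 2.33/0.44 2.34/0.47 2.34/0.50 ... 2.33/0.51 2.36/0.54 ... ... ... ... ... ... 2.27/0.55 2.17/0.46 2.15/0.44
```

```bash
python3 - <<'E'
from r import *
o=ori(39,"y",1)
line_to(W(-62,-26,22),vel=.12)
line_to(W(-62,-26,70),vel=.2)
try:
    line_to(W(-108,0,68),vel=.2); st()
    line_to(W(-134,24,58),vel=.2,orientation=ori(39.5,"y",1)); st()
    line_to(W(-134,24,26),vel=.15,orientation=ori(39,"y",1),stop_force=8); st()
except Unreachable as e: print(e); s=st(); print(s["joints"])
E
```

```text
t42.5 bay [-108.7    0.4   67. ] F [-0.2  0.8 -0.1] gap0.001
t42.8 bay [-133.5   24.3   57.5] F [ 0.5 -1.4 -0.1] gap0.005
t43.2 bay [-133.3   23.1   25.8] F [ 0.3  0.1 -0.4] gap0.004
```

```bash
python3 - <<'E'
from r import *
grip(.32)
try:
    print(line_to(W(-60,25.5,26),vel=.08,orientation=ori(40,"y",1),stop_force=15)); st()
    print(line_to(W(-15,27,26),vel=.08,orientation=ori(42,"y",1),stop_force=15)); st()
except Unreachable as e: print(e)
snap("side","b2",(160,100,460,420),2)
for ti in(42,44,46): print(inverse_kinematics(W(15,27,26),ori(ti,"y",1)))
E
```

```text
False
t44.9 bay [-60.1  25.6  26.1] F [-1.   0.5 -0.2] gap0.317
False
t45.6 bay [-14.6  27.1  26.1] F [-0.6 -0.2 -0.3] gap0.321
[0.20516191 0.64503808 2.13849994 3.90049201 0.43348394 1.20209946]
[0.21552236 0.66533626 2.15826915 3.83718204 0.49876171 1.27820791]
[0.22595358 0.68780717 2.17695198 3.78993726 0.56661765 1.33929628]
```

View pics/b2.png

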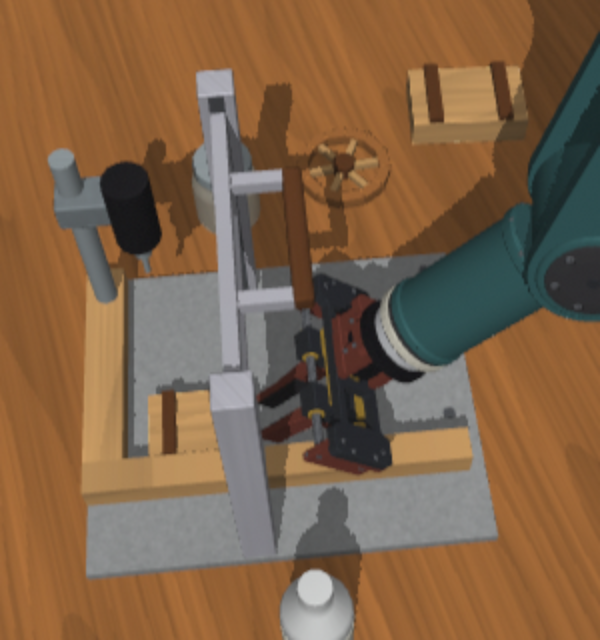

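The block has passed under the sash along the side fence. Its far end is at crop (150,415), about 25 mm short of the back fence, and the tool is clear of the sash. Now the last push.

```bash
python3 - <<'E'
from r import *
print(line_to(W(2,27.5,26),vel=.06,orientation=ori(43,"y",1),stop_force=12)); st()
print(line_to(W(20,28,26),vel=.035,stop_force=9)); st()
dwell(.3)
line_to(W(-15,27,26),vel=.12)
line_to(W(-60,15,60),vel=.2,orientation=ori(41,"y",1)); st()
s=snap("side","b3",(200,180,400,360),4); t=snap("top","b3t",(200,90,400,290),3)
E
```

```text
False
t46.1 bay [ 2.6 27.6 26.1] F [-0.6  0.9 -0.6] gap0.319
True
t46.5 bay [10.7 27.5 24.9] F [-1.5  1.5  1.9] gap0.319
t47.6 bay [-58.6  15.5  60.9] F [0.8 0.  0.5] gap0.313
```

View pics/b3.png

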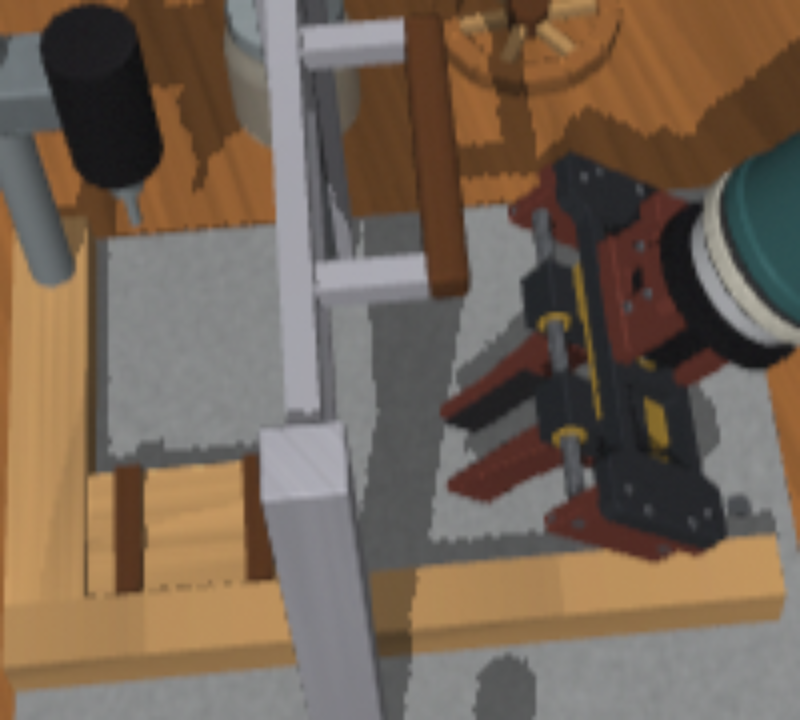

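View pics/b3t.png

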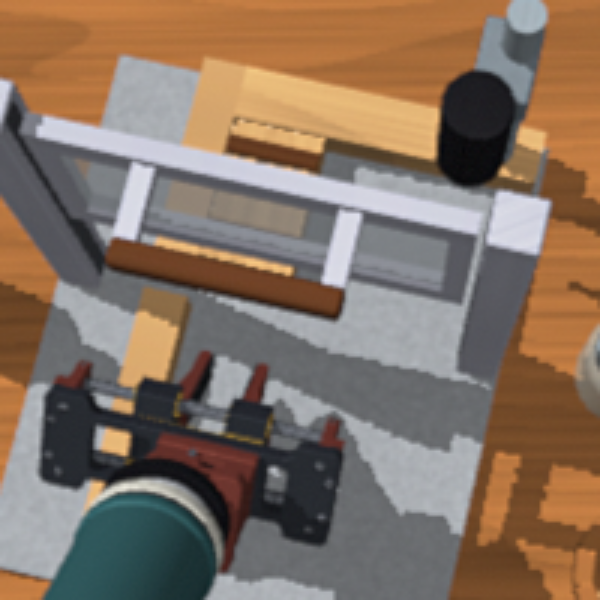

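```bash
python3 - <<'E'
from r import *
s=pickle.load(open("b3.pkl","rb"))
for uv in((222,298.2),(262.5,295.5)): print("right top edge",Bay(ray(s,uv,.040)).round(1))
P=xyz(s); b=(P-np.r_[O,0])@np.c_[BX,BY,BZ]*1000
m=(b[...,2]>35)&(b[...,2]<50)&(b[...,0]>20)&(b[...,0]<117)&(b[...,1]>-20)&(b[...,1]<66)
for lo in range(24,116,8):
    k=m&(b[...,0]>=lo)&(b[...,0]<lo+8)
    if k.sum()>5: print(lo,k.sum(),"ymin",b[k][:,1].min().round(1),"z",np.median(b[k][:,2]).round(1))
# fence inner edges in this view at z42
for tag in("b3","a3s"):
    s=pickle.load(open(tag+".pkl","rb"))
    for uv in((287,328),(218,330),(222,255)): print(tag,uv,Bay(ray(s,uv,.042)).round(1))
# apply the same estimator to the earlier block, known to be against fence? reference: back fence face
k=(b[...,2]>36)&(b[...,2]<50)&(b[...,1]>-70)&(b[...,1]<-15)&(b[...,0]>100)&(b[...,0]<150)
x=b[k]; print("back fence xmin by y",[x[(x[:,1]>a)&(x[:,1]<a+10)][:,0].min().round(1) for a in(-60,-45,-30)])
E
```

```text
right top edge [118.2  -4.3  40. ]
right top edge [41.6 -2.4 40. ]
32 87 ymin -3.6 z 46.3
40 139 ymin -5.3 z 45.3
48 150 ymin -5.4 z 40.7
56 143 ymin -4.0 z 40.3
64 151 ymin -3.7 z 40.9
72 144 ymin -4.6 z 40.7
80 142 ymin -3.5 z 41.0
88 166 ymin -4.8 z 41.5
96 154 ymin -3.8 z 46.2
104 130 ymin -5.6 z 41.2
112 99 ymin -5.7 z 40.3
b3 (287, 328) [-0.7 69.4 42. ]
b3 (218, 330) [124.8  60.9  42. ]
b3 (222, 255) [118.3 -99.1  42. ]
a3s (287, 328) [-0.7 69.4 42. ]
a3s (218, 330) [124.8  60.9  42. ]
a3s (222, 255) [118.3 -99.1  42. ]
back fence xmin by y [np.float64(120.1), np.float64(119.0), np.float64(119.3)]
```

The side view shows the block in the corner. Its right face is at bay y ≈ -4 to -5 over its whole length (expected -4), its far end is on the back fence, and its top is at z 40-41. Next I'll unflip the wrist along the path I know is clear and lower the sash by gripping the bar.

```bash
python3 - <<'E'
from r import *
goto_joints([.144,.225,2.366,3.6,.237,1.35]); st()
goto_joints([.144,.225,2.366,-.645,.237,-.577]); st()
grip(.52)
move_ptp(W(-190,-30,320),ori(0,"x",1)); st()
line_to(W(-55,0,345),vel=.35)
print(line_to(W(-55,0,270),vel=.15,stop_force=12)); st()
grip(0.0,45); st()
print(line_to(W(-55,0,150),vel=.12,stop_force=40)); st()
E
```

```text
t48.2 bay [-102.6   12.2  160.5] F [ 0.4  0.2 -1. ] gap0.318
t51.7 bay [-218.6  -49.5   80.6] F [-0.6  0.5 -0.3] gap0.323
t53.3 bay [-190.7  -30.6  318.7] F [-0.7 -0.5 -0.3] gap0.520
False
t54.5 bay [-55.4   0.  270.6] F [ 1.1 -0.   1.2] gap0.518
t55.1 bay [-5.450e+01  1.000e-01  2.704e+02] F [ 1.  -0.1  1.6] gap0.184
False
t56.2 bay [-54.5   0.  149.4] F [ 6.5 -1.7 -9.4] gap0.175
```

```bash
python3 - <<'E'
from r import *
print(line_to(W(-54.5,0,126),vel=.05,stop_force=25)); st()
grip(.52); st()
line_to(W(-54.5,0,250),vel=.25); st()
s=snap("side","c1",(160,100,460,400),2); snap("top","c1t")
P=xyz(s);hsv=cv2.cvtColor(s["pixels"],cv2.COLOR_RGB2HSV)
b=(P-np.r_[O,0])@np.c_[BX,BY,BZ]*1000
k=(hsv[...,1]>80)&(b[...,2]>120)&(b[...,2]<180)&(abs(b[...,0]+55)<20)&(abs(b[...,1])<70); print(k.sum(),np.percentile(b[k],[2,50,98],axis=0).round(1).tolist())
E
```

```text
True
t56.7 bay [-5.44e+01  1.00e-01  1.30e+02] F [ 0.6 -0.4  3. ] gap0.180
t57.4 bay [-53.7   0.  130. ] F [-0.8 -0.6 -0.3] gap0.516
t58.0 bay [-5.510e+01 -2.000e-01  2.492e+02] F [ 0.  -0.9 -0.6] gap0.522
558 [[-60.4, -57.6, 147.7], [-53.2, 6.3, 153.2], [-45.9, 61.1, 156.1]]
```

View pics/c1.png

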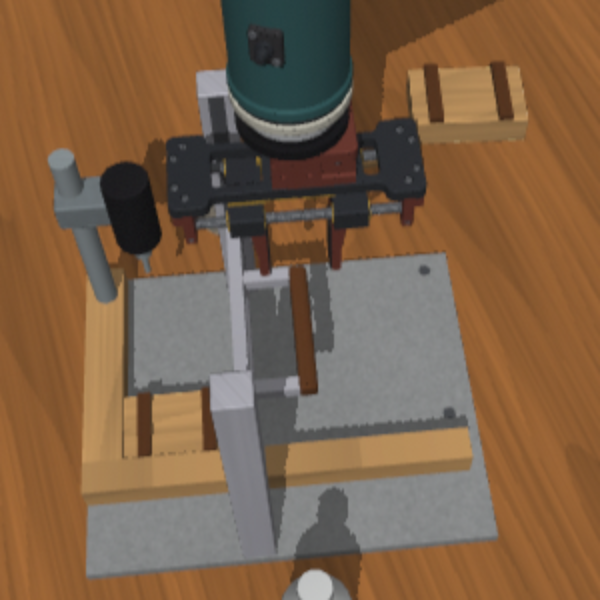

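The bar top reads 153.2 mm, 139.9 mm below the upper stop, and the lowering stalled exactly where shut should be. The block sits in its corner at crop (165,425) and the tool is free. One last bystander check, then I'll hand in.

```bash
python3 - <<'E'
from r import *
a=pickle.load(open("top0.pkl","rb"));c=pickle.load(open("c1t.pkl","rb"))
for n,(u,v) in dict(glue=(175,182),jar=(412,208),wheel=(417,283)).items():
    d=cv2.absdiff(a["pixels"],c["pixels"])[v-28:v+28,u-28:u+28].max(2); print(n,(d>40).mean().round(3))
s=pickle.load(open("c1.pkl","rb"));P=xyz(s); b=(P-np.r_[O,0])@np.c_[BX,BY,BZ]*1000
m=(b[...,2]>35)&(b[...,2]<50)&(b[...,0]>20)&(b[...,0]<117)&(b[...,1]>-20)&(b[...,1]<50)
r=[(x+5,b[m&(b[...,0]>=x)&(b[...,0]<x+10)][:,1].min()) for x in range(35,115,10)]
p=np.polyfit(*np.array(r).T,1);print("block right face slope",p[0].round(4),"y",np.polyval(p,70).round(1))
sign_off()
E
```

```text
glue 0.929
jar 0.371
wheel 0.211
block right face slope 0.0005 y -4.7
the job is handed in; nothing more can be done
```

View pics/c1t.png

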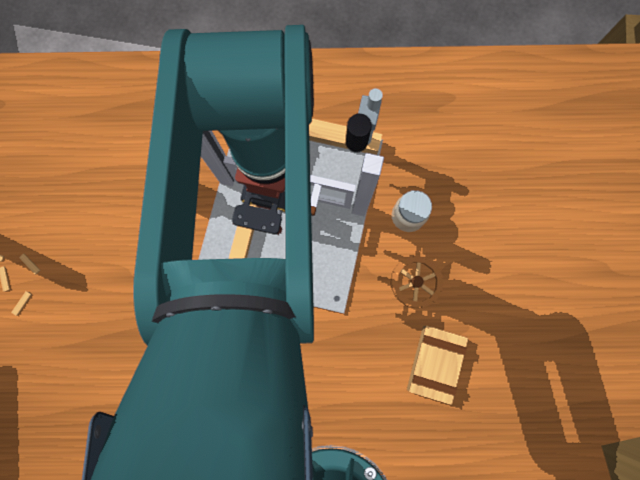

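```bash
python3 - <<'E'
from h import *
a=pickle.load(open("side0.pkl","rb"));c=pickle.load(open("c1.pkl","rb"));e=pickle.load(open("b3.pkl","rb"))
for n,(u,v) in dict(glue=(318,410),jar=(272,195),wheel=(331,182)).items():
    print(n,[(cv2.absdiff(a["pixels"],q["pixels"])[v-20:v+20,u-20:u+20].max(2)>40).mean().round(3) for q in(e,c)])
E
```

```text
glue [np.float64(0.0), np.float64(0.0)]
jar [np.float64(0.329), np.float64(0.633)]
wheel [np.float64(0.126), np.float64(0.812)]
```

I handed the job in at about 58 s. By my last checks the block is in its corner and the sash is shut, but one contact with the sash on the way may have broken the 40 N limit.

**What I did:** I raised the sash to its stop, gripped and squared the small pale block on the apron, and pushed it against the side fence. Then I slid it in under the sash with the tool tilted until it met the back fence. Last, I gripped the bar, lowered the sash until it stalled, and backed the tool away.

**Last checks:**
- **Sash:** the bar top is at 153.2 mm, 139.9 mm below the upper stop, so it is shut.
- **Block:** its right face is at bay y -4.7 mm (flush would be -4), with slope 0.0005 rad. It met the back fence with a 9 N force stop, with the tool where a near end at x ≈ 18 would put it. After the sash came down I checked only the side face by measurement; the picture shows it still in the corner.
- **Bystanders:** the bottle shows no change in the side view. The final top view shows the jar at (412,208) and the wheel at (417,283), where they started. My picture-difference check flagged all three, because the arm hides the bottle from above and the arm or its shadows fall on the jar and wheel. I judged the jar and wheel by eye after handing in.

**What went wrong:** on my first wrist flip the gripper body came down on the raised sash, and possibly a post. The tool read about 42 N (38.7 N of it vertical) when I looked, so it may have passed the 40 N limit. It pushed the sash down to about 0.093 m. I backed off, raised the sash fully again before the block went under it, and used a clear path for the later flips.

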